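# Walk the heating block round to its fence

### The job

Using pushes only, never grasping or lifting anything, walk the heavy drilled aluminium heating block round more or less on the spot (its middle staying within about 3 cm of where it stood) until one of its long sides squarely faces the steel fence, still a good 2 cm clear of it. Then slide it home so that this long side lies flat against the fence with the whole block within the fence's length. Do not let the block touch the fence while it is still turned askew, and leave all the other things where they stand.

Things in the scene. Friction and masses are not known exactly. Their poses are not given: they have to be found in the camera images.
- block: Heavy drilled aluminium heating block (0.6 to 1 kg), a slab 100 x 140 x 36 mm with 12 round 16 mm wells in its top (not usable). Loose, slides with friction on a raised pad 70 x 100 x 3 mm under its middle. Origin: centre of its underside. x: along its 100 mm width, square to the two long sides, which are alike (either may go to the fence); y: along its 140 mm length; z up. Starts 40 to 63 degrees askew, its middle 110 to 125 mm from the fence's face.
- fence: Steel fence, an upright angle rail 210 mm long, 30 mm high, bolted to the bench. Origin: foot of the middle of its flat front face, on the bench. x: from the front face away from the robot, into the fence (the block belongs on the -x side); y: along the fence, to the robot's left; its foot and bolts reach 42 mm behind the face.
- vial_a: Glass vial, white cap, 41 mm across, 75 mm high, left of the work. Origin: centre of its underside. A bystander: leave it alone.
- vial_b: Glass vial, white cap, 41 mm across, 75 mm high, right of the fence. Origin: centre of its underside. A bystander: leave it alone.
- timer: Bench timer, 66 x 64 x 18 mm, lying right of the work. Origin: centre of its underside. A bystander: leave it alone.
- tape_roll: Roll of green tape lying flat, 69 mm across, 18 mm high, right of the work and nearer the robot. Origin: centre of its underside. A bystander: leave it alone.
- beaker: Glass beaker, 71 mm across, 86 mm high, left of the fence. Origin: centre of its underside. A bystander: leave it alone.
- swab_tin: Round white tin, 59 mm across, 30 mm high, left of the work and nearer the robot. Origin: centre of its underside. A bystander: leave it alone.
- lead_pot: Dark grey round lead pot, 45 mm across, 100 mm high, behind the right part of the fence or right of it. Origin: centre of its underside. A bystander: leave it alone.

How it is judged:
On the way:
1. the block's long side faces the fence (within 7 degrees) while still at least 16 mm short of lying against it (angle between the x axis of block and the x axis of fence, either way round below 0.12 rad and x of block in the frame of fence below -0.066 m), for 0.2 s.
At the end, for the whole second after the job is handed in: A long side of the block lies against the fence: parallel within 1.7 degrees, gap at the middle at most 4 mm, the block's middle within 37 mm of the fence's middle along the fence (so the block is within the fence's length), flat on the bench and at rest (angle between the x axis of block and the x axis of fence, either way round below 0.03 rad and x of block in the frame of fence between -0.054 and -0.045 m and y of block in the frame of fence between -0.037 and 0.037 m and height (world z) of block below 0.004 m and angle between block's own z axis and vertical below 0.03 rad and linear speed of block below 0.01 m/s); the robot touches nothing.
It fails at once if the block touches the fence while turned more than 9 degrees askew (contact force between block and fence above 0.5 N and angle between the x axis of block and the x axis of fence, either way round above 0.15 rad).
It fails at once if the block's middle is more than 45 mm from where it stood while still more than 11 degrees askew (distance of block from where it was at the start of the episode above 0.045 m and angle between the x axis of block and the x axis of fence, either way round above 0.2 rad).
It fails at once if the block is lifted or tipped (height (world z) of block above 0.006 m or angle between block's own z axis and vertical above 0.08 rad).
It fails at once if a bystander is moved more than 20 mm (distance of any of vial_a, vial_b, timer, tape_roll, beaker, swab_tin, lead_pot from where it was at the start of the episode above 0.02 m).
It also fails if it takes over 64 s, if anything falls off the work surface, if the arm or the gripper's body presses on something with over 40 N, if the wrist force passes 120 N, or if a joint passes its speed limit or range.

### The arm

A 6-joint arm with a two-finger parallel gripper is mounted at the origin on a cart in front of the work surface, level with it; the furniture and walls round the work are solid. World frame = base frame: x ahead of the robot, y to its left, z up, the work surface at z = 0. Lengths are in m, angles in rad, forces in N, time in s.
With the tool pointing down it reaches from about 0.35 to 0.775 m from the base axis. Payload 7.3 kg.
Tool frame: the origin (TCP) lies at the centre of the arm's flange, where the gripper is bolted on; the fingertips stand 178 mm ahead of it and the grasp point (between the pads) lies 159 mm ahead of it; z points along the fingers, y is the line along which they close (so a half turn about z gives the same grasp; the last joint's range is limited). The gripper opens to 92 mm and grips with 3 to 60 N. Pads are 19 mm wide; open, the fingers measure 130 mm over their backs; the gripper's body (75 mm by 190 mm) begins 47 mm behind the grasp point.
Start: joints at [0.994, 0.342, 1.524, -0, 1.275, -0.146], TCP at [0.219, 0.477, 0.405] pointing down, gripper open.
Joint ranges: [-2.53, 2.53], [-0.77, 2.02], [0.04, 2.7], [-1, 4.14], [0.28, 2.66], [-3.11, 3.11]. Speed limits (rad/s): [2.57, 2.57, 3.14, 3.14, 3.14, 3.14].

### API

Orientations are given as [roll, pitch, yaw] about the fixed x, y, z axes, in that order (R = Rz(yaw) Ry(pitch) Rx(roll)).
In Python, from cell import telemetry, vision, ticket gives the robot as it stands.
- The arm moves only by the shell command python3 -m crank 'ROWS' [FORCE]. ROWS is JSON, a list of rows, each a list of 5 numbers: the gripper command: -1 is shut, 1 is fully open, values between are in proportion, then the shift along the tool's x, y, z in mm, then the turn about the tool's z in rad. In form: [[fingers, dx, dy, dz, roll], ...]. A call has 1 to 12 rows; each row is the pose to reach, as a shift and turn from the pose commanded when the call began, along the tool's axes at that moment; what a row does not reach only later rows make up. A row lasts 1/12 s, in which the tool goes at most 41.7 mm and 7.16 degrees, less where a joint would pass 70% of its speed; a pose out of reach is approached as far as the arm can. A call with a gripper value outside its range is refused whole. The fingers move at their own pace and stop on an object; FORCE is the grip in N (left out, the last holds). Time passes only in rows, so rows that repeat a pose let the fingers close. It gives the time, the measured TCP pose, the force, the opening and the grip force at its end, in the units of the state.
- telemetry.observe(): the state, without advancing time (a new reading comes with each control period).
- vision.read_camera(name): name is "scene" or "top" or "wrist"; returns (picture, depth): 420x560x3 uint8, red, green, blue; 420x560 float32, m along the optical axis (not along the pixel's ray), 0 where there is no reading.
- vision.get_calibration(name): a dict with "camera_matrix" (3x3 intrinsics, pixels), "dist" ([k1, k2, p1, p2, k3] as OpenCV has them; the pictures are not rectified), "rvec" (rotation vector, rad) and "tvec" (3), from world to camera coordinates, as OpenCV has them. Camera axes: x right, y down, z forward; pixel columns grow to the right and rows downward; lengths in m; the calibration is good to about 2 mm. A picture is of the moment at which its call begins: read the wrist's pose just before it. get_calibration takes no time and is no camera call; for the wrist camera it gives the pose at the moment of the call.
- ticket.hand_in(): hands the job in; it is judged then, once.
The state is a dict: "time": time; "qpos": joint angles; "qvel": joint speeds; "joint_efforts": joint torques, N m; "tool_pos": TCP position; "tool_rot": TCP orientation; "contact_force": force on the tool from outside, world axes, zero at the start; "torque": the same for the moment, N m; "opening": finger opening in m; "grip_force": force on a finger pad.
Only numpy, scipy, OpenCV 4.12 (cv2) and the standard library are available. Lean on these libraries where they do the work, as an engineer would, in place of code of your own. Each camera call takes 0.05 s, during which the arm holds its last target. There are 200 camera calls.

## Working session

There is one attempt and no reset: what is moved stays moved. The work goes in short steps, Python scripts to look and compute and a shell command to move; the robot and the scene stay as the last step left them, time stands still between calls to the robot, and variables do not carry over. Pictures are saved under pics/ and viewed, at most 10 in all, crops included, and the job is handed in when it is done.

```bash
mkdir -p pics; ls
python3 - <<'E'
from cell import telemetry, vision
import cv2
s=telemetry.observe(); print({k:s[k] for k in('time','tool_pos','tool_rot','opening')})
for n in('top','scene'):
    p,d=vision.read_camera(n); cv2.imwrite(f'pics/{n}0.png',p[:,:,::-1]); c=vision.get_calibration(n); print(n,c)
E
```

```text
pics
{'time': 0.0, 'tool_pos': array([0.2191364 , 0.47692065, 0.40402847]), 'tool_rot': array([-3.14001992e+00, -2.35298660e-04,  2.71083032e+00]), 'opening': 0.09195244795682767}
top {'camera_matrix': array([[399.49411085,   0.        , 278.99012358],
       [  0.        , 399.49411085, 206.65579995],
       [  0.        ,   0.        ,   1.        ]]), 'dist': array([0.02973686, 0.        , 0.        , 0.        , 0.        ]), 'rvec': array([ 2.22994136, -2.18934541,  0.02248656]), 'tvec': array([-0.01757312,  0.52741305,  0.87030233])}
scene {'camera_matrix': array([[429.67487034,   0.        , 280.17704074],
       [  0.        , 429.67487034, 201.97560729],
       [  0.        ,   0.        ,   1.        ]]), 'dist': array([-0.11485304,  0.        ,  0.        ,  0.        ,  0.        ]), 'rvec': array([ 2.01649959, -0.74436046,  0.39138247]), 'tvec': array([-0.43059461,  0.19555257,  0.80780557])}
```

View pics/top0.png

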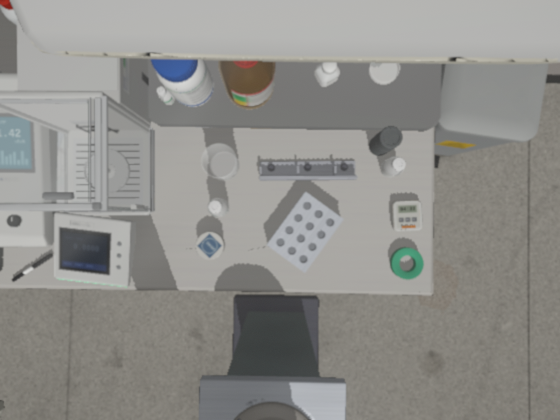

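View pics/scene0.png

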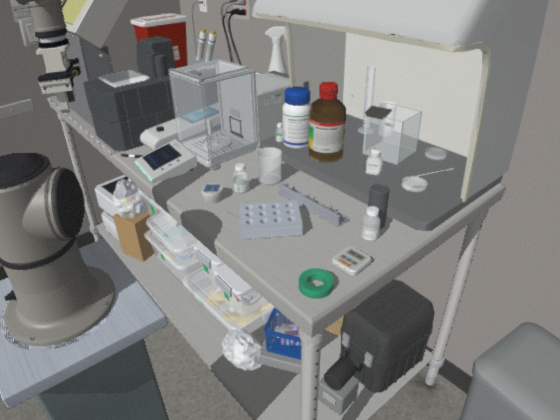

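The top view shows the block at about (305,232), askew, and the fence from (259,178) to (355,178). The beaker and vial_a are to the left, the timer and tape to the right near (405,240), and the pot and vial_b near (390,150). Next I'll measure positions from depth and height.

```bash
cat > h.py <<'E'
import numpy as np, cv2
from cell import telemetry, vision
def cloud(n):
    c=vision.get_calibration(n); p,d=vision.read_camera(n)
    K,D=c['camera_matrix'],c['dist']; R=cv2.Rodrigues(c['rvec'])[0]; t=c['tvec']
    v,u=np.mgrid[:420,:560]
    q=cv2.undistortPoints(np.stack([u,v],-1).reshape(-1,1,2).astype(np.float32),K,D).reshape(420,560,2)
    W=(np.dstack([q*d[...,None],d])-t)@R
    W[d==0]=np.nan
    return p,W
def onplane(n,pts,z):
    c=vision.get_calibration(n); R=cv2.Rodrigues(c['rvec'])[0]; t=c['tvec']
    q=cv2.undistortPoints(np.float32(pts).reshape(-1,1,2),c['camera_matrix'],c['dist']).reshape(-1,2)
    r=np.c_[q,np.ones(len(q))]@R; o=-t@R
    return (o+r*((z-o[2])/r[:,2])[:,None])[:,:2]
FENCE=None
def block(n='top',box=(0.38,0.62,-0.22,0.12)):
    p,W=cloud(n); x,y,z=np.moveaxis(W,-1,0)
    m=((z>.02)&(z<.055)&(x>box[0])&(x<box[1])&(y>box[2])&(y<box[3])).astype(np.uint8)
    m=cv2.morphologyEx(m,cv2.MORPH_OPEN,np.ones((3,3)))
    m=cv2.morphologyEx(m,cv2.MORPH_CLOSE,np.ones((9,9)))
    cs=cv2.findContours(m,0,cv2.CHAIN_APPROX_NONE)[0]
    c=max(cs,key=cv2.contourArea)
    P=onplane(n,c[:,0].astype(np.float32),.038)
    (cx,cy),(w,h),a=cv2.minAreaRect((P*1000).astype(np.float32))
    if w>h: a+=90   # a: direction of the short axis (width) from x
    a=(a+90)%180-90
    return np.array([cx,cy]),(w,h),a
E
python3 - <<'E'
from h import *
print(block())
p,W=cloud('top'); x,y,z=np.moveaxis(W,-1,0)
print('z table',np.nanmedian(z[280:288,200:400]))
m=((z>.012)&(z<.12)&(x>.3)&(x<.75)&(y>-.4)&(y<.3)).astype(np.uint8)
n,l,s,c=cv2.connectedComponentsWithStats(m)
for i in range(1,n):
    if s[i,4]>20:
        k=l==i; print(s[i],np.round(c[i]),'x',np.nanpercentile(x[k],[1,99]).round(3),'y',np.nanpercentile(y[k],[1,99]).round(3),'z',np.nanpercentile(z[k],95).round(3))
# fence front edge
k=(z>.02)&(z<.04)&(y>-.13)&(y<.1)&(x>.55)&(x<.66)
for a in range(262,356,8):
    col=np.where(k[:,a])[0]
    if len(col): print(a,col.min(),col.max(),np.round(W[col.max(),a]*1000),onplane('top',[[a,col.max()+.5]],.03)*1000)
E
```

```text
(array([475.54968262, -63.11767578]), (101.48788452148438, 140.60543823242188), 54.9130859375)
z table -0.0006500106621635191
[  126    88   315   127 10757] [271. 122.] x [0.517 0.749] y [-0.33   0.271] z 0.103
[201 143  38  37 576] [218. 160.] x [0.583 0.651] y [0.082 0.149] z 0.086
[381 156  25  21 387] [393. 166.] x [0.597 0.636] y [-0.262 -0.228] z 0.076
[259 166  99  14 533] [308. 176.] x [0.586 0.615] y [-0.171  0.036] z 0.032
[ 266  192   78   81 2690] [305. 232.] x [0.4   0.551] y [-0.135  0.008] z 0.038
[207 197  22  20 332] [217. 207.] x [0.505 0.544] y [0.103 0.141] z 0.076
[392 200  31  31 859] [407. 215.] x [0.482 0.547] y [-0.315 -0.254] z 0.019
[130 221   6   7  28] [133. 223.] x [0.479 0.491] y [0.298 0.3  ] z 0.051
[195 232  29  28 624] [209. 245.] x [0.415 0.47 ] y [0.111 0.167] z 0.032
[391 247  33  32 619] [407. 263.] x [0.38  0.444] y [-0.317 -0.252] z 0.02
262 176 179 [586.  30.  28.] [[584.43504279  29.41306392]]
270 176 179 [586.  12.  27.] [[584.74934769  12.33578147]]
278 176 179 [587.  -5.  26.] [[585.06227394  -4.7420283 ]]
286 176 179 [587. -22.  27.] [[585.37381204 -21.81914434]]
294 176 179 [587. -39.  23.] [[585.68392068 -38.89434402]]
302 176 196 [550. -56.  37.] [[549.68212655 -56.59419828]]
310 175 196 [551. -73.  35.] [[549.99293476 -73.64798579]]
318 175 178 [590. -90.  28.] [[588.7426045  -90.06063847]]
326 175 178 [ 590. -107.   30.] [[ 589.04652203 -107.11674168]]
334 166 178 [ 590. -124.   30.] [[ 589.34886773 -124.164857  ]]
```

```bash
cat >> h.py <<'E'
def go(x,y,z,yawdeg,tip=True):
    """tool-frame delta (mm) and roll to world target (mm; z = fingertip height)"""
    s=telemetry.observe(); R=cv2.Rodrigues(np.zeros(3))[0]; a=s['tool_rot'][2]
    R=np.array([[np.cos(a),np.sin(a),0],[np.sin(a),-np.cos(a),0],[0,0,-1]])
    d=R.T@(np.array([x,y,z+178])-s['tool_pos']*1000)
    r=-(np.deg2rad(yawdeg)-a); r=(r+np.pi)%(2*np.pi)-np.pi
    print('t',s['time'],'at',(s['tool_pos']*1000).round(1),np.rad2deg(a).round(1),'->',d.round(1),round(r,3))
E
python3 -c "
from h import *
go(390,150,226,90);"
```

```text
t 0.2 at [219.2 477.  404.3] 155.3 -> [-291.8 -225.8    0.3] 1.14
```

```bash
python3 -m crank '[[-1,-292,-226,0,1.14],[-1,-292,-226,0,1.14],[-1,-292,-226,0,1.14],[-1,-292,-226,0,1.14],[-1,-292,-226,0,1.14],[-1,-292,-226,0,1.14],[-1,-292,-226,0,1.14],[-1,-292,-226,0,1.14],[-1,-292,-226,0,1.14],[-1,-292,-226,0,1.14],[-1,-292,-226,0,1.14],[-1,-292,-226,0,1.14]]' 10; python3 -c "
from h import *
go(390,-97,226,55)
go(390,-97,80,55)"
```

```text
time: 1.2
tool_pos: [0.39, 0.1497, 0.4046]
tool_rot: [-3.141, -0.0, 1.571]
contact_force: [0.2, 1.5, -0.2]
opening: 0.016
grip_force: 0.0
t 1.2 at [390.  149.7 404.6] 90.0 -> [-2.467e+02 -1.000e-01  6.000e-01] 0.611
t 1.2 at [390.  149.7 404.6] 90.0 -> [-2.467e+02 -1.000e-01  1.466e+02] 0.611
```

```bash
python3 -m crank '[[-1,-247,0,0,0.61],[-1,-247,0,0,0.61],[-1,-247,0,0,0.61],[-1,-247,0,0,0.61],[-1,-247,0,0,0.61],[-1,-247,0,0,0.61],[-1,-247,0,0,0.61],[-1,-247,0,147,0.61],[-1,-247,0,147,0.61],[-1,-247,0,147,0.61],[-1,-247,0,147,0.61],[-1,-247,0,147,0.61]]'
python3 - <<'E'
from h import *
go(390,-97,10,55)
p,d=vision.read_camera('scene'); cv2.imwrite('pics/s1.png',cv2.resize(p[120:320,150:400,::-1],None,fx=2.5,fy=2.5))
E
```

```text
time: 2.2
tool_pos: [0.3889, -0.0949, 0.2541]
tool_rot: [-3.132, 0.001, 0.965]
contact_force: [-1.0, -0.0, -0.2]
opening: 0.0009
grip_force: 0.0
t 2.2 at [388.9 -94.9 254.1] 55.3 -> [-1.1  2.1 66.1] 0.005
```

View pics/s1.png

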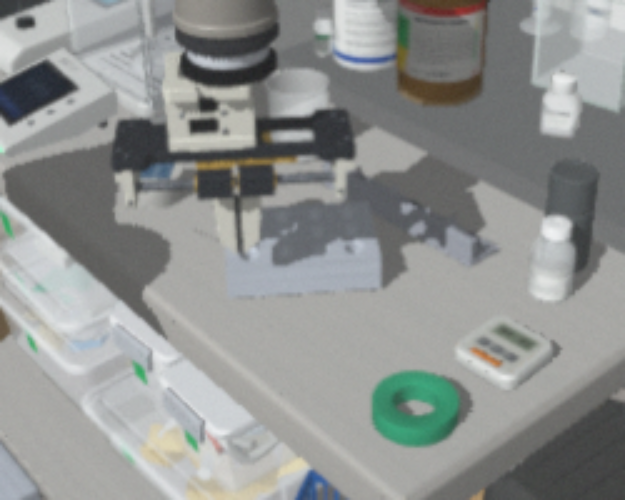

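The finger (crop 238,245) hangs just off the block's robot-side face near corner D (227,295). It's clear to lower it there.

```bash
python3 -m crank '[[-1,0,0,30,0],[-1,0,0,66,0],[-1,0,0,66,0],[-1,0,0,66,0],[-1,0,0,66,0]]'
cat >> h.py <<'E'
def arc(c,a,angs,s=50,off=60,k=17):
    a=np.deg2rad(a); u=np.array([np.cos(a),np.sin(a)]); v=np.array([-u[1],u[0]]); P=c-k*v
    for t in angs:
        b=a-np.deg2rad(t); U=np.array([np.cos(b),np.sin(b)]); V=np.array([-U[1],U[0]])
        p=P-off*U+(s+k)*V; go(p[0],p[1],10,np.rad2deg(b))
E
python3 - <<'E'
from h import *
print(block())
arc(np.array([475.5,-63.1]),54.9,[0,5,10,15,20,25,30])
E
```

```text
time: 2.67
tool_pos: [0.3912, -0.0971, 0.1938]
tool_rot: [3.139, -0.001, 0.962]
contact_force: [0.7, 0.1, 0.7]
opening: 0.0006
grip_force: 0.0
(array([475.53308105, -63.13084412]), (101.48554992675781, 140.58981323242188), 54.932464599609375)
t 2.7167 at [391.2 -97.3 194.1] 55.1 -> [16.4 -0.6  6.1] 0.004
t 2.7167 at [391.2 -97.3 194.1] 55.1 -> [22.5 -5.6  6.1] 0.091
t 2.7167 at [391.2 -97.3 194.1] 55.1 -> [ 29.  -10.    6.1] 0.178
t 2.7167 at [391.2 -97.3 194.1] 55.1 -> [ 35.9 -13.8   6.1] 0.265
t 2.7167 at [391.2 -97.3 194.1] 55.1 -> [ 43.  -17.    6.1] 0.353
t 2.7167 at [391.2 -97.3 194.1] 55.1 -> [ 50.4 -19.6   6.1] 0.44
t 2.7167 at [391.2 -97.3 194.1] 55.1 -> [ 58.1 -21.5   6.1] 0.527
```

```bash
python3 -m crank '[[-1,8,0,0,0],[-1,16,0,0,0],[-1,20,-3,0,0.04],[-1,23,-6,0,0.09],[-1,26,-8,0,0.13],[-1,29,-10,0,0.18],[-1,33,-12,0,0.22],[-1,36,-14,0,0.26],[-1,40,-16,0,0.31],[-1,43,-17,0,0.35],[-1,43,-17,0,0.35]]'
python3 - <<'E'
from h import *
print(block())
p,d=vision.read_camera('top'); cv2.imwrite('pics/t2.png',cv2.resize(p[120:300,180:430,::-1],None,fx=2.5,fy=2.5))
E
```

```text
time: 3.63
tool_pos: [0.4013, -0.0514, 0.1927]
tool_rot: [3.14, -0.001, 0.61]
contact_force: [-0.2, 0.7, -0.2]
opening: 0.0004
grip_force: 0.0
(array([480.47625732, -56.80168915]), (100.26612854003906, 141.29092407226562), 35.59893798828125)
```

View pics/t2.png

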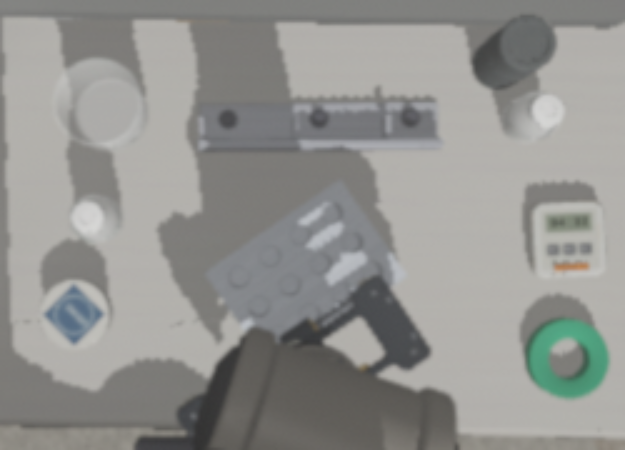

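The block has turned about 19° and its middle has moved about 8 mm. Its corner (340,180 in the crop) is well short of the fence face (y≈150). I'll keep turning it.

Run:
```python
from h import *
arc(np.array([480.5,-56.8]),35.6,[0,6,12,18,24,30,34],k=22)
```

```text
t 3.7333 at [401.3 -51.9 192.5] 35.1 -> [1.5 0.1 4.5] -0.008
t 3.7333 at [401.3 -51.9 192.5] 35.1 -> [ 9.3 -5.8  4.5] 0.096
t 3.7333 at [401.3 -51.9 192.5] 35.1 -> [ 17.7 -10.9   4.5] 0.201
t 3.7333 at [401.3 -51.9 192.5] 35.1 -> [ 26.6 -15.1   4.5] 0.306
t 3.7333 at [401.3 -51.9 192.5] 35.1 -> [ 35.8 -18.4   4.5] 0.41
t 3.7333 at [401.3 -51.9 192.5] 35.1 -> [ 45.4 -20.6   4.5] 0.515
t 3.7333 at [401.3 -51.9 192.5] 35.1 -> [ 51.8 -21.6   4.5] 0.585
```

```bash
python3 -m crank '[[-1,4,-3,0,0.05],[-1,9,-6,0,0.1],[-1,13,-8,0,0.15],[-1,18,-11,0,0.2],[-1,22,-13,0,0.25],[-1,26,-15,0,0.3],[-1,31,-17,0,0.36],[-1,36,-18,0,0.41],[-1,40,-19,0,0.46],[-1,43,-20,0,0.49],[-1,43,-20,0,0.49]]'
python3 - <<'E'
from h import *
print(block()); go(400,-60,10,2)
E
```

```text
time: 4.65
tool_pos: [0.4249, -0.0109, 0.192]
tool_rot: [-3.142, -0.0, 0.121]
contact_force: [-0.7, 0.3, 0.5]
opening: -0.0
grip_force: 0.0
(array([491.56219482, -53.09731293]), (98.61688995361328, 141.8137969970703), 6.5644917488098145)
t 4.7 at [424.9 -11.1 192. ] 7.0 -> [-30.7  45.5   4. ] 0.088
```

```bash
python3 -m crank '[[-1,-10,1,0,0],[-1,-35,4,0,0.09],[0,-41,38,0,0.09],[1,-42,38,0,0.09],[1,-42,38,0,0.09],[1,-42,38,0,0.09],[1,-42,38,0,0.09],[1,-42,38,0,0.09],[1,-42,38,0,0.09],[1,-42,38,0,0.09]]'
python3 - <<'E'
from h import *
print(block())
p,W=cloud('top'); x,y,z=np.moveaxis(W,-1,0)
# fence face: sub-pixel by fitting the front top edge; block front edge and back edges likewise
k=(z>.018)&(z<.045)
F=[];B=[]
for a in range(262,352):
    r=np.where(k[150:186,a])[0]
    if len(r): F.append([a,150+r.max()+.5])
    r=np.where(k[186:250,a])[0]
    if len(r): B.append([a,186+r.min()-.5])
for n,Q,h in(('fence',F,.03),('block',[b for b in B if 275<b[0]<325],.038)):
    P=onplane('top',Q,h)*1000; f=np.polyfit(P[:,1],P[:,0],1); print(n,'x at y=-60',np.polyval(f,-60),'yaw',-np.rad2deg(np.arctan(f[0])),len(Q),np.std(P[:,0]-np.polyval(f,P[:,1])))
go(425,-55,10,1.5)
cv2.imwrite('pics/t3.png',cv2.resize(p[120:300,180:430,::-1],None,fx=2.5,fy=2.5))
E
```

```text
time: 5.53
tool_pos: [0.3876, -0.0535, 0.1917]
tool_rot: [-3.141, -0.0, 0.032]
contact_force: [-0.6, 0.5, -0.8]
opening: 0.0496
grip_force: 0.0
(array([490.8142395 , -53.26168823]), (99.84959411621094, 141.56182861328125), 6.879404067993164)
fence x at y=-60 586.6708427864567 yaw 1.8160382971072442 90 0.6452503660878395
block x at y=-60 541.8660715849027 yaw 6.692562083965714 49 0.6095009675305614
t 5.6333 at [387.6 -53.6 191.7] 1.8 -> [37.4  2.5  3.7] 0.005
```

View pics/t3.png

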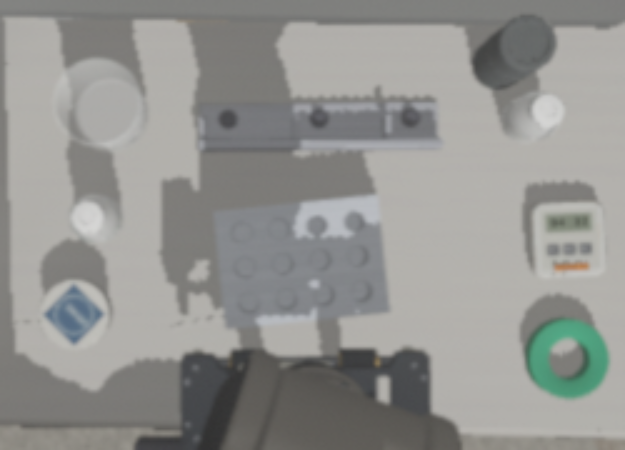

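The block is now about 5° off the fence with a gap of about 44 mm. The open gripper is behind it, so I'll square it with both fingers, stopping well short of the fence.

```bash
python3 -m crank '[[1,0,4,0,0],[1,10,4,0,0],[1,25,4,0,0],[1,35,4,0,0],[1,40,4,0,0],[1,45,4,0,0],[1,50,4,0,0],[1,54,4,0,0],[1,58,4,0,0],[1,62,4,0,0],[1,62,4,0,0],[1,62,4,0,0]]'
cat > look.py <<'E'
from h import *
import sys
print(block())
p,W=cloud('top'); z=W[...,2]; x=W[...,0]
k=(z>.018)&(z<.045); B=[]
for a in range(275,326):
    r=np.where(k[180:250,a]&(x[180:250,a]<.583))[0]
    if len(r): B.append([a,180+r.min()-.5])
P=onplane('top',B,.038)*1000; f=np.polyfit(P[:,1],P[:,0],1); print('front x at y=-60',np.polyval(f,-60),'yaw',-np.rad2deg(np.arctan(f[0])))
go(477,-57,10,1.8)
cv2.imwrite(sys.argv[1],cv2.resize(p[120:300,180:430,::-1],None,fx=2.5,fy=2.5))
E
python3 look.py pics/t4.png
```

```text
time: 6.63
tool_pos: [0.4502, -0.0562, 0.1919]
tool_rot: [3.141, -0.002, 0.031]
contact_force: [-0.3, -0.3, 1.2]
opening: 0.0917
grip_force: 0.0
(array([521.79058838, -53.39351654]), (78.1151351928711, 141.3542938232422), 1.0909370183944702)
front x at y=-60 560.6144052015384 yaw 2.2560732810078736
t 6.7333 at [450.  -56.2 192. ] 1.8 -> [27.   1.6  4. ] -0.001
```

```bash
python3 -m crank '[[1,0,0,0,0],[1,0,0,0,0],[1,3,0,0,0],[1,6,0,0,0],[1,9,0,0,0],[1,12,0,0,0],[1,15,0,0,0],[1,18,0,0,0],[1,21,0,0,0],[1,23,0,0,0],[1,24,0,0,0],[1,24,0,0,0]]'; python3 look.py pics/t5.png
```

```text
time: 7.73
tool_pos: [0.4734, -0.0552, 0.1916]
tool_rot: [-3.141, 0.001, 0.031]
contact_force: [-3.7, 0.3, 2.0]
opening: 0.0918
grip_force: 1.9
(array([562.28839111, -68.51334381]), (103.60734558105469, 207.1085968017578), 1.0122839212417603)
front x at y=-60 582.872127188704 yaw 0.34460793000003337
t 7.8333 at [473.4 -55.2 191.6] 1.8 -> [3.6 1.9 3.6] -0.0
```

Gap is about 2.5 mm now; I'll creep forward and watch the force.

```bash
python3 -m crank '[[1,1,0,0,0],[1,2,0,0,0],[1,2,0,0,0]]'; python3 -m crank '[[1,0.7,0,0,0],[1,0.7,0,0,0]]'
```

```text
time: 8.08
tool_pos: [0.4759, -0.0553, 0.1916]
tool_rot: [3.142, -0.001, 0.031]
contact_force: [-2.1, 0.5, -1.1]
opening: 0.092
grip_force: 1.0
time: 8.25
tool_pos: [0.4765, -0.0553, 0.1916]
tool_rot: [3.142, -0.0, 0.031]
contact_force: [-2.7, 0.1, -1.9]
opening: 0.0915
grip_force: 1.2
```

```bash
python3 -m crank '[[1,0.7,0,0,0],[1,0.7,0,0,0]]'
```

```text
time: 8.42
tool_pos: [0.4771, -0.0553, 0.1917]
tool_rot: [-3.142, -0.0, 0.031]
contact_force: [-1.6, -0.2, -1.6]
opening: 0.092
grip_force: 1.2
```

```bash
for i in 1; do python3 -m crank '[[1,1,0,0,0],[1,1,0,0,0]]'; python3 -m crank '[[1,1,0,0,0],[1,1,0,0,0]]'; done | grep -E 'pos|contact'
```

```text
tool_pos: [0.4776, -0.0552, 0.1917]
contact_force: [-5.4, -1.1, 1.2]
tool_pos: [0.478, -0.0552, 0.1917]
contact_force: [-9.5, -1.6, 4.4]
```

```bash
python3 -m crank '[[1,1,0,0,0],[1,1,0,0,0]]' | grep -E 'pos|contact';  python3 -m crank '[[1,1.5,0,0,0],[1,1.5,0,0,0],[1,1.5,0,0,0]]' | grep -E 'pos|rot|contact'
```

```text
tool_pos: [0.4784, -0.0552, 0.1917]
contact_force: [-11.7, -2.5, 7.2]
tool_pos: [0.4789, -0.0551, 0.1916]
tool_rot: [-3.14, 0.008, 0.03]
contact_force: [-17.1, -2.6, 11.2]
```

```bash
python3 -m crank '[[1,-5,0,0,0],[1,-20,0,0,0],[1,-45,0,0,0],[1,-80,0,0,0],[1,-85,0,0,0],[1,-85,0,-60,0],[1,-85,0,-100,0],[1,-85,0,-100,0]]'
python3 - <<'E'
from h import *
p,W=cloud('top'); cv2.imwrite('pics/t6.png',cv2.resize(p[120:300,180:430,::-1],None,fx=2.5,fy=2.5))
x,y,z=np.moveaxis(W,-1,0)
k=(z>.018)&(z<.05)&(x>.4)
B=[]
for a in range(276,326):
    r=np.where(k[180:260,a])[0]
    if len(r): B.append([a,180+r.max()+.5])
P=onplane('top',B,.038)*1000; f=np.polyfit(P[:,1],P[:,0],1); print('near side x at y=-60',np.polyval(f,-60),'yaw',-np.rad2deg(np.arctan(f[0])),len(B))
E
```

```text
time: 9.83
tool_pos: [0.3982, -0.0582, 0.2959]
tool_rot: [3.139, -0.008, 0.031]
contact_force: [0.8, -0.1, -0.5]
opening: 0.0919
grip_force: 0.0
near side x at y=-60 488.19011542959333 yaw 1.198465349695623 50
```

View pics/t6.png

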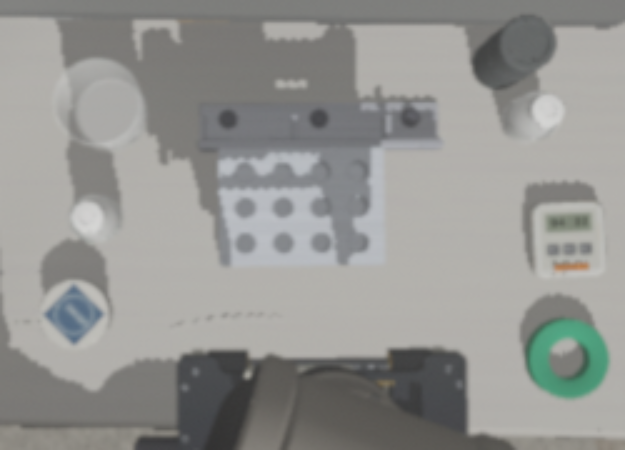

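The block lies along the fence (220–385 in the crop, against the fence's 200–440). Its near side is at x≈488, so the centre is about 49 mm from the face and it is parallel within measurement. The gripper is clear and the bystanders haven't moved, so I'll hand in.

```bash
python3 -c "
from cell import ticket
print(ticket.hand_in())"
```

```text
the job is handed in; nothing more can be done
None
```

I turned the block nearly on the spot, squared it about 26 mm short of the fence, slid it flat against the fence, backed the gripper clear and handed the job in; my last picture shows it parallel and within the fence's length, but the hand-in returned no verdict.

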